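Check the sample warmer's empty well with the probe

ROBOT

A 6-joint arm with a two-finger parallel gripper is mounted at the origin on the work surface. World frame = base frame: x ahead of the robot, y to its left, z up, the work surface at z = 0. Lengths are in m, angles in degrees, forces in N, time in s.
With the tool pointing down it reaches from about 0.375 to 0.9 m from the base axis. Payload 3.1 kg.
Tool frame: the origin (TCP) lies at the very end of the fingers, on their centre line; the grasp point (between the pads) lies 19 mm behind it (grasp_offset is the distance from the TCP to the grasp point, in m); z points along the fingers, y is the direction in which the jaws open and shut (so a half turn about z gives the same grasp; the last joint's range is limited). The gripper opens to 87 mm and grips with 3 to 60 N. Pads are 19 mm wide; open, the fingers measure 117 mm over their backs; the gripper's body (75 mm by 190 mm) begins 51 mm behind the grasp point.
Start: joints at [-80.185, 30.224, 82.088, -0, 67.689, -10.227], TCP at [0.214, -0.587, 0.223] pointing down, gripper open.
Joint ranges: [-176.69, 176.69], [-43.24, 126.21], [12.49, 139.97], [-82, 262], [0, 151.66], [-163.58, 163.58]. Speed limits (degrees/s): [159.86, 159.86, 180, 180, 180, 180].

INTERFACE

Orientations are given as a 3x3 rotation matrix whose columns are the frame's x, y, z axes.
In Python, from rig import * gives the robot as it stands. The module is installed in compiled form; this text tells all that it offers.
- The arm moves only by the tool play_rows, never from a script. Its argument "plan" is a list that holds one entry, the list of rows, each a list of 7 numbers: the shift along the world's x, y, z each as a share of 5 cm, from -1 to 1, then the turn, a rotation vector about the world's x, y, z each as a share of pi rad, from -1 to 1, then the gripper's target within -1 to 1 (fully open at 1, half-way at 0, shut at -1). A call has 1 to 12 rows; each row shifts and turns the commanded pose from where the row before left it; what a row does not reach is not made up. A row lasts 1/10 s, in which the tool goes at most 50 mm and 8.59 degrees, less where a joint would pass 70% of its speed; a pose out of reach is approached as far as the arm can. A call with a number of a shift or a turn outside -1 to 1 is refused whole. A call with a gripper value outside its range is refused whole. The fingers move at their own pace and stop on an object; the grip force is fixed at half the most. Time passes only in rows, so rows that do not move let the fingers close. It gives the time, the measured TCP pose, the force and the opening at its end, in the units of the state.
- read_state(): the state, without advancing time (a new reading comes with each control period).
- capture(name): name is "scene" or "top" or "wrist"; returns the picture (420x560x3 uint8, red, green, blue); there is no depth.
- camera_params(name): a dict with "intrinsics" (3x3 intrinsics, pixels), "k1" (the pictures are not rectified: a ray, as slopes to the right and down, at radius r is drawn at 1 + k1 r^2 times it, then the intrinsics apply), "R" (3x3) and "t" (3): a world point X has camera coordinates R X + t; the wrist camera has in their place "mount" (4x4, takes a point from camera to tool coordinates, whose origin is the TCP and whose axes are the flange's). Camera axes: x right, y down, z forward; pixel columns grow to the right and rows downward; lengths in m; the calibration is good to about 2 mm. A picture is of the moment at which its call begins: read the wrist's pose just before it. camera_params takes no time and is no camera call.
- hand_in(): hands the job in, once; it reports no verdict.
The state is a dict: "time_s": time; "joint_positions": joint angles; "qvel": joint speeds; "tau": joint torques, N m; "position": TCP position; "tcp_rot": TCP orientation; "force": force on the tool from outside, world axes, zero at the start; "moment": the same for the moment, N m; "opening": opening from 0.0 (shut) to 1.0 (fully open).
Only numpy, scipy, OpenCV 4.12 (cv2) and the standard library are available. Lean on these libraries where they do the work, as an engineer would, in place of code of your own. Each camera call takes 0.05 s, during which the arm holds its last target. There are 200 camera calls.

TASK

Lift the finished sample tube out of the warmer and drop it into the wire basket. Then take the thermometer probe from its stand by the handle and lower its rod straight down into the warmer's well, never touching the warmer with it, until the dark band at the middle of the rod is about level with the well's mouth. Finish while still holding the probe there, upright, still and centred in the well; leave everything else on the desk alone.

Things in the scene. Friction and masses are not known exactly. Their poses are not given: they have to be found in the camera images.
- warmer: The sample warmer, fixed to the desk: white plastic housing 160 x 130 mm and 80 mm tall with a dark display at its front (-x), round a bare aluminium block 70 x 70 mm that stands up to 105 mm above the desk. Origin: centre of its underside on the desk, z up. The block's centre is 30 mm from the origin along the warmer's +x.
- well_mouth (a point): Centre of the mouth of the warmer's only well, in the middle of the block's flat top, 105 mm above the desk. The well is a round vertical bore 24 mm in diameter and 75 mm deep, its flat floor 30 mm above the desk. z up.
- tube: The finished sample tube: clear, round, flat-bottomed, 19 mm in diameter, with a white cap 24 mm in diameter and 26 mm tall on top; 122 mm tall in all, about 35 g. It starts upright in the warmer's well, loose, its top 47 mm above the block. Origin: centre of its bottom; z runs along it to the cap.
- tube_mid (a point): Point on the tube's axis half way along it, 61 mm from its bottom.
- basket: Open-topped basket of steel wire, fixed to the desk, 200 mm (its x) by 160 mm (its y) outside and 80 mm tall, sides 4 mm thick, floor 4 mm above the desk. Origin: centre of its underside on the desk, z up.
- stand: Grey probe stand, fixed to the desk: an upright block 50 x 50 mm and 100 mm tall on a foot 110 x 110 mm and 12 mm thick, with a 14 mm hole down its middle in which the probe's rod hangs. Origin: centre of its underside on the desk, z up.
- probe: Thermometer probe, about 120 g, upright in the stand at the start with its tip 10 mm above the desk: steel rod 10 mm in diameter and 90 mm long, pointing down, a dark band at its middle; then a dark flange 32 mm across, 6 mm thick, resting on the stand; then a white flat-sided handle 26 mm (its x) by 22 mm (its y), 96 to 170 mm above the tip. Origin: the tip; z up to the handle.
- probe_tip (a point): The lower tip of the probe's rod, on its axis.
- probe_band (a point): Centre of the dark band on the rod, 45 mm above the tip, on the rod's axis.
- probe_grip (a point): A good point to grip the handle: on the axis, 140 mm above the tip.
- sanitiser: Bystander, to be left alone: clear pump bottle, 60 mm across, 169 mm tall, white pump. Origin: centre of its underside.
- ear_thermometer: Bystander, to be left alone: white upright ear thermometer in a small grey foot, 50 mm wide, 146 mm tall. Origin: centre of its underside.
- mouse: Bystander, to be left alone: black computer mouse, 100 x 60 x 29 mm. Origin: centre of its underside.
- tape_roll: Bystander, to be left alone: roll of paper tape lying flat, 64 mm across, 18 mm tall. Origin: centre of its underside.
- mug: Bystander, to be left alone: white mug, 80 mm across, 90 mm tall. Origin: centre of its underside.
- small_tube0: Bystander, to be left alone: small capped tube, 16 mm across, 85 mm tall, standing in a grey rack. Origin: centre of its underside.
- small_tube1: Bystander, to be left alone: a second such small capped tube in the same rack. Origin: centre of its underside.
Mind the look-alikes: they are no part of the job. Leave any blue look-alike of the probe alone. What is shaped like the warmer but pink is not meant.

How it is judged (in metres and radians):
On the way, in this order (a step that is already met when the one before it is completed fails the run):
1. the finished tube lies or stands in the basket, let go and at rest (x of tube_mid in the frame of basket between -0.09 and 0.09 m and y of tube_mid in the frame of basket between -0.07 and 0.07 m and height (world z) of tube_mid below 0.075 m and contact force between tube and the fingers below 0.02 N and linear speed of tube below 0.05 m/s), for 0.2 s.
2. the probe is lifted by the gripper until its tip is clear above the stand (height (world z) of probe_tip above 0.105 m and contact force between probe and the fingers above 0.5 N), for 0.1 s.
At the end, for the whole second after the job is handed in: Tube at rest in the basket, let go (its middle within the walls, below 75 mm). Probe held by the gripper, still, upright within 0.1 rad, off the warmer; rod tip and band within 4 mm of the well's axis, band within 12 mm of the mouth's level (all of step 1 and horizontal distance between each of probe_tip, probe_band and well_mouth below 0.004 m and z of probe_band in the frame of well_mouth between -0.012 and 0.012 m and angle between probe's own z axis and vertical below 0.1 rad and contact force between probe and the fingers above 0.5 N and contact force between probe and warmer below 0.2 N and linear speed of probe below 0.02 m/s); the arm keeps its last pose, push and grip.
It fails at once if the probe touches the warmer (more than 0.2 N) (contact force between probe and warmer above 0.2 N).
It fails at once if a bystander is moved more than 30 mm (distance of any of sanitiser, ear_thermometer, mouse, tape_roll, mug, small_tube0, small_tube1 from where it was at the start of the episode above 0.03 m).
It also fails if it takes over 59 s, if anything falls off the work surface, if the arm or the gripper's body presses on something with over 40 N, if the wrist force passes 120 N, or if a joint passes its speed limit or range.

## Working session

There is one attempt and no reset: what is moved stays moved. The work goes in short steps, Python scripts to look and compute and a tool call to move; the robot and the scene stay as the last step left them, time stands still between calls to the robot, and variables do not carry over. Pictures are saved under pics/ and viewed, about 8 in all and at most 12, crops included, and the job is handed in when it is done.

Besides the shell and the picture viewer there is one more tool, called as name(argument=value, ...), one argument or row to a line, values as JSON. play_rows: Moves the arm, as the interface text tells. Its arguments: {"type":"object","properties":{"plan":{"type":"array"}},"required":["plan"]}

```bash
mkdir -p pics
cat > h.py <<'E'
from rig import *
import numpy as np, cv2
def ray(cam,uv,st=None):
    p=camera_params(cam);K=np.array(p["intrinsics"]);k=p["k1"]
    d=np.linalg.solve(K,[uv[0],uv[1],1.]);r=np.hypot(d[0],d[1]);s=r
    for _ in range(30): s=r/(1+k*s*s)
    d=np.array([d[0]*s/r,d[1]*s/r,1.]) if r>0 else d
    if "mount" in p:
        M=np.array(p["mount"]);R=np.array(st["tcp_rot"]);t=np.array(st["position"])
        o=R@M[:3,3]+t;d=R@M[:3,:3]@d
    else:
        R=np.array(p["R"]);o=-R.T@np.array(p["t"]);d=R.T@d
    return o,d/np.linalg.norm(d)
def plane(cam,uv,z,st=None):
    o,d=ray(cam,uv,st);return o+d*(z-o[2])/d[2]
def two(a,b):
    (o1,d1),(o2,d2)=a,b
    s=np.linalg.lstsq(np.c_[d1,-d2],o2-o1,rcond=None)[0]
    p,q=o1+s[0]*d1,o2+s[1]*d2
    return (p+q)/2,np.linalg.norm(p-q)
def snap(cam,fn):
    st=read_state();im=capture(cam);cv2.imwrite(f"pics/{fn}.png",cv2.cvtColor(im,cv2.COLOR_RGB2BGR));return st,im
E
python3 - <<'E'
from h import *
np.set_printoptions(precision=4,suppress=True)
for c in("scene","top","wrist"):
    st,im=snap(c,c+"0");print(c,camera_params(c))
print(st)
a=[cv2.imread(f"pics/{c}0.png") for c in("scene","top")]
E
```

```text
scene {'intrinsics': array([[542.7366,   0.    , 279.2728],
       [  0.    , 542.7366, 208.4933],
       [  0.    ,   0.    ,   1.    ]]), 'k1': 0.028445200431318828, 'R': array([[ 0.4903,  0.8715,  0.0045],
       [ 0.6079, -0.3383, -0.7183],
       [-0.6245,  0.3549, -0.6957]]), 't': array([-0.1626, -0.2149,  1.8199])}
top {'intrinsics': array([[440.6689,   0.    , 277.6387],
       [  0.    , 440.6689, 210.8296],
       [  0.    ,   0.    ,   1.    ]]), 'k1': -0.08048089731560334, 'R': array([[ 0.0149, -0.9999,  0.0059],
       [-0.9871, -0.0157, -0.1595],
       [ 0.1596, -0.0035, -0.9872]]), 't': array([-0.0815,  0.5043,  1.2154])}
wrist {'intrinsics': array([[323.8526,   0.    , 285.8546],
       [  0.    , 323.8526, 214.5393],
       [  0.    ,   0.    ,   1.    ]]), 'k1': -0.07901090773050429, 'mount': array([[-0.0008, -0.9623, -0.2718,  0.0739],
       [ 1.    , -0.0005, -0.0009, -0.0005],
       [ 0.0007, -0.2718,  0.9623, -0.1626],
       [ 0.    ,  0.    ,  0.    ,  1.    ]])}
{'time_s': 0.1, 'joint_positions': array([-80.1859,  30.2754,  82.1488,  -0.0008,  67.6901, -10.2282]), 'qvel': array([ 0.0441, -0.1788, -0.1662, -0.0619,  0.0235, -0.0242]), 'tau': array([ -0.0005, -44.0986, -17.7151,   0.0635,   0.0534,  -0.    ]), 'position': array([ 0.2141, -0.5865,  0.2217]), 'tcp_rot': array([[ 0.9394,  0.3427, -0.0004],
       [ 0.3427, -0.9394,  0.002 ],
       [ 0.0003, -0.002 , -1.    ]]), 'force': array([-0.2658,  0.4691,  1.2141]), 'moment': array([ 0.0368,  0.0864, -0.0395]), 'opening': 1.0006478924029047}
```

View pics/scene0.png

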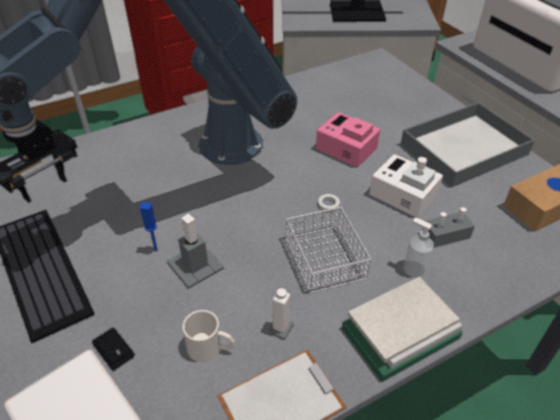

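View pics/top0.png

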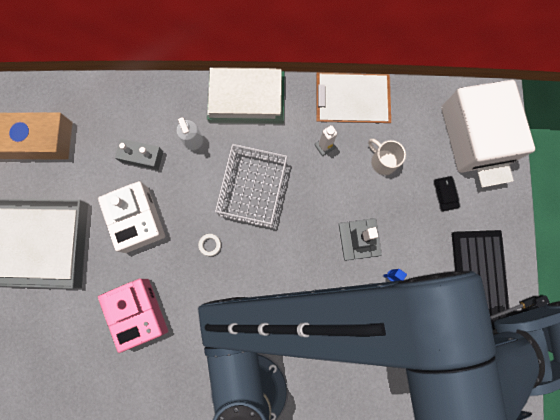

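Scene view: the tube cap is at about (422,163), the probe handle at (189,228), the blue look-alike at (150,215) and the basket at (327,248). Top view: the cap is at (122,203), the handle at (370,234) and the basket at (253,187). The pink warmer is the look-alike.

Run:
```python
from h import *
np.set_printoptions(precision=4,suppress=True)
def blob(f,roi):
    x0,y0,x1,y1=roi;im=cv2.imread(f"pics/{f}.png")[y0:y1,x0:x1].astype(int)
    m=(im.min(2)>175).astype(np.uint8);n,l,s,c=cv2.connectedComponentsWithStats(m)
    for i in range(1,n):
        if s[i,4]>12: print(f,s[i]+[x0,y0,0,0,0],c[i]+[x0,y0])
blob("scene0",(405,150,440,185));blob("top0",(105,185,140,220))
blob("scene0",(178,208,202,245));blob("top0",(355,222,385,248))
for a,b in (((422,161),(121,199)),((189,220),(371,234)),((189,228),(370,234))):
    print(two(ray("scene",a),ray("top",b)))
# basket rim corners top view
c=[plane("top",p,.08) for p in((232,146),(288,153),(275,228),(217,214))]
print(np.array(c),np.mean(c,0))
# warmer housing corners z=.08
print(np.array([plane("top",p,.08) for p in((98,194),(144,180),(162,236),(112,252))]))
a=cv2.imread("pics/scene0.png")[140:240,360:460];b=cv2.imread("pics/top0.png")[165:265,80:180]
c=cv2.imread("pics/scene0.png")[195:295,140:240];d=cv2.imread("pics/top0.png")[195:295,320:420]
r=lambda i:cv2.resize(i,(400,300) if 0 else (300,300),interpolation=cv2.INTER_CUBIC)
cv2.imwrite("pics/m.png",np.vstack([np.hstack([r(a),r(b)]),np.hstack([r(c),r(d)])]))
```

```text
scene0 [431 150   9   7  34] [436.3824 151.9412]
scene0 [405 159  35  26 390] [420.5103 172.8231]
scene0 [419 158   7   5  28] [422.1071 159.6786]
top0 [105 185  35  35 851] [120.9354 201.5347]
top0 [124 214  16   6  54] [133.8148 217.3704]
scene0 [182 214  12   9  71] [187.5634 218.0282]
top0 [368 227  10  12  93] [372.4624 232.5484]
(array([0.5152, 0.3434, 0.1562]), np.float64(0.013253349812035152))
(array([ 0.4292, -0.3099,  0.1711]), np.float64(0.00335109052164663))
(array([ 0.4316, -0.3132,  0.1468]), np.float64(0.0021400879088320315))
[[ 0.6831  0.0584  0.08  ]
 [ 0.665  -0.1004  0.08  ]
 [ 0.4513 -0.0671  0.08  ]
 [ 0.4876  0.0935  0.08  ]] [ 0.5718 -0.0039  0.08  ]
[[0.539  0.4318 0.08  ]
 [0.5809 0.303  0.08  ]
 [0.4241 0.2429 0.08  ]
 [0.3774 0.3796 0.08  ]]
```

View pics/m.png

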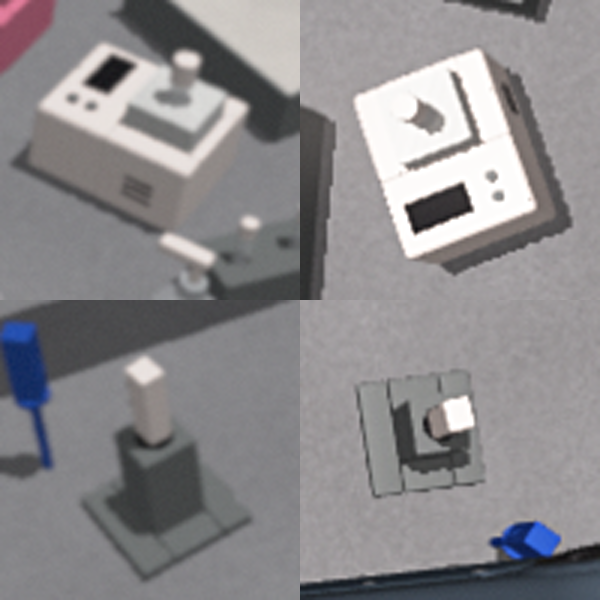

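Crops: the warmer's cap is at (422,160) in scene and (115,201) in top. The probe stands in its stand with the blue look-alike next to it, clear of it. I'll go above the warmer first.

play_rows(
  plan=[
    [[0.4, 0.76, 0.15, 0, 0, 0, 1], [0.4, 0.76, 0.15, 0, 0, 0, 1], [0.4, 0.76, 0.15, 0, 0, 0, 1], [0.4, 0.76, 0.15, 0, 0, 0, 1], [0.4, 0.76, 0.15, 0, 0, 0, 1], [0.4, 0.76, 0.15, 0, 0, 0, 1], [0.4, 0.76, 0.15, 0, 0, 0, 1], [0.4, 0.76, 0.15, 0, 0, 0, 1], [0.4, 0.76, 0.15, 0, 0, 0, 1], [0.4, 0.76, 0.15, 0, 0, 0, 1], [0.4, 0.76, 0.15, 0, 0, 0, 1], [0.4, 0.76, 0.15, 0, 0, 0, 1]],
  ],
)

```text
time_s: 1.35
position: [0.4545, -0.1293, 0.3128]
tcp_rot: [[0.939, 0.343, -0.0], [0.343, -0.939, 0.0], [-0.0, -0.0, -1.0]]
force: [0.4, -0.4, 0.5]
opening: 0.997
```

play_rows(
  plan=[
    [[0.1, 0.76, 0, 0, 0, 0, 1], [0.1, 0.76, 0, 0, 0, 0, 1], [0.1, 0.76, 0, 0, 0, 0, 1], [0.1, 0.76, 0, 0, 0, 0, 1], [0.1, 0.76, 0, 0, 0, 0, 1], [0.1, 0.76, 0, 0, 0, 0, 1], [0.1, 0.76, 0, 0, 0, 0, 1], [0.1, 0.76, 0, 0, 0, 0, 1], [0.1, 0.76, 0, 0, 0, 0, 1], [0.1, 0.76, 0, 0, 0, 0, 1], [0.1, 0.76, 0, 0, 0, 0, 1], [0.1, 0.6, 0, 0, 0, 0, 1]],
  ],
)

```text
time_s: 2.55
position: [0.5138, 0.319, 0.3121]
tcp_rot: [[0.939, 0.344, -0.001], [0.344, -0.939, 0.0], [-0.001, -0.0, -1.0]]
force: [1.0, -1.0, 0.6]
opening: 0.995
```

Run:
```python
from h import *
np.set_printoptions(precision=4,suppress=True)
print(two(ray("scene",(422,160.5)),ray("top",(115,201))))
st,im=snap("wrist","w1");print(st["position"],st["tcp_rot"],st["time_s"],st["joint_positions"])
```

```text
(array([0.5083, 0.357 , 0.1494]), np.float64(0.003589386463403166))
[0.5138 0.319  0.3121] [[ 0.939   0.3438 -0.0007]
 [ 0.3438 -0.939   0.0001]
 [-0.0006 -0.0004 -1.    ]] 2.55 [21.2515 23.6985 78.616   0.0213 77.7178 91.1358]
```

View pics/w1.png

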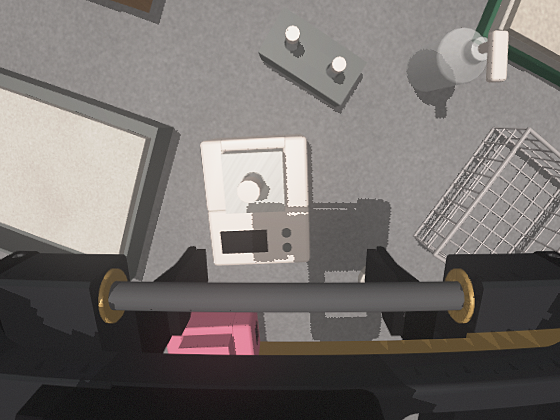

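Wrist view: the cap is at about (249,190), the block's corners near (221,153) and (284,151), and the pink warmer is at the bottom, behind the jaws.

Run:
```python
from h import *
np.set_printoptions(precision=4,suppress=True)
st=dict(position=np.array([.5138,.319,.3121]),tcp_rot=np.array([[.939,.3438,-.0007],[.3438,-.939,.0001],[-.0006,-.0004,-1]]))
print(plane("wrist",(249,190),.152,st))
print(two(ray("wrist",(249,190),st),ray("top",(115,201))),two(ray("wrist",(249,190),st),ray("scene",(422,160.5))))
for p in((221,153),(284,151),(287,208),(225,212)): print(plane("wrist",p,.105,st))
```

```text
[0.5087 0.3579 0.152 ]
(array([0.5076, 0.3575, 0.1452]), np.float64(0.001536009689179894)) (array([0.5087, 0.3582, 0.1502]), np.float64(0.0009932182972258866))
[0.5275 0.4032 0.105 ]
[0.5539 0.3368 0.105 ]
[0.4927 0.3108 0.105 ]
[0.4628 0.3782 0.105 ]
```

play_rows(
  plan=[
    [[-0.1, 0.78, 0, 0, 0, 0, 0.3], [0, 0, -0.6, 0, 0, 0, 0.3], [0, 0, -0.8, 0, 0, 0, 0.3], [0, 0, -0.8, 0, 0, 0, 0.3], [0, 0, -0.8, 0, 0, 0, 0.3], [0, 0, -0.5, 0, 0, 0, 0.3], [0, 0, -0.32, 0, 0, 0, 0.3], [0, 0, 0, 0, 0, 0, 0.3]],
  ],
)

```text
time_s: 3.4
position: [0.5071, 0.3546, 0.1184]
tcp_rot: [[0.939, 0.343, -0.006], [0.343, -0.94, -0.003], [-0.007, 0.001, -1.0]]
force: [0.3, 0.3, 1.0]
opening: 0.65
```

Run:
```python
from h import *
st,im=snap("wrist","w2");print(st["position"])
```

```text
[0.5070561  0.35460443 0.11840806]
```

View pics/w2.png

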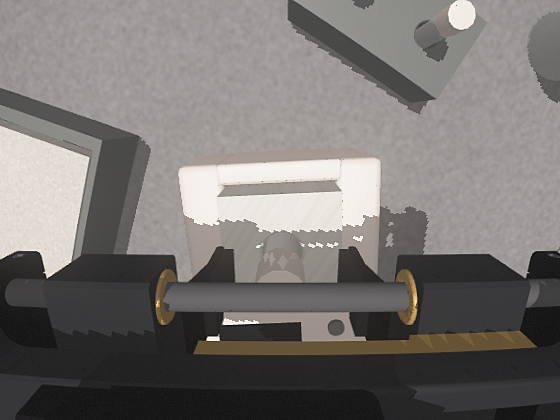

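The cap at about (280,262) is between the fingers, so I close.

play_rows(
  plan=[
    [[0.03, 0.06, 0, 0, 0, 0, 0], [0, 0, 0, 0, 0, 0, -1], [0, 0, 0, 0, 0, 0, -1], [0, 0, 0, 0, 0, 0, -1], [0, 0, 0, 0, 0, 0, -1], [0, 0, 0, 0, 0, 0, -1], [0, 0, 0, 0, 0, 0, -1]],
  ],
)

```text
time_s: 4.15
position: [0.511, 0.359, 0.1221]
tcp_rot: [[0.939, 0.343, 0.001], [0.343, -0.939, 0.0], [0.001, -0.0, -1.0]]
force: [-0.3, 0.3, 3.2]
opening: 0.266
```

play_rows(
  plan=[
    [[0, 0, 0.3, 0, 0, 0, -1], [0, 0, 0.5, 0, 0, 0, -1], [0, 0, 0.6, 0, 0, 0, -1], [0, 0, 0.6, 0, 0, 0, -1], [0, 0, 0.6, 0, 0, 0, -1], [0, 0, 0.6, 0, 0, 0, -1], [0, 0, 0.4, 0, 0, 0, -1], [0, 0, 0, 0, 0, 0, -1]],
  ],
)

```text
time_s: 4.95
position: [0.5123, 0.3597, 0.3049]
tcp_rot: [[0.939, 0.343, 0.007], [0.343, -0.939, 0.003], [0.007, -0.001, -1.0]]
force: [0.9, 0.2, 0.1]
opening: 0.267
```

play_rows(
  plan=[
    [[0.1, -0.4, 0, 0, 0, 0, -1], [0.1, -0.6, 0, 0, 0, 0, -1], [0.1, -0.7, 0, 0, 0, 0, -1], [0.1, -0.7, 0, 0, 0, 0, -1], [0.1, -0.7, 0, 0, 0, 0, -1], [0.1, -0.7, 0, 0, 0, 0, -1], [0.1, -0.7, 0, 0, 0, 0, -1], [0.1, -0.7, 0, 0, 0, 0, -1], [0.1, -0.7, 0, 0, 0, 0, -1], [0.1, -0.6, 0, 0, 0, 0, -1], [0.1, -0.4, 0, 0, 0, 0, -1], [0.1, -0.3, 0, 0, 0, 0, -1]],
  ],
)

```text
time_s: 6.15
position: [0.5699, -0.0026, 0.2996]
tcp_rot: [[0.94, 0.341, -0.003], [0.341, -0.94, 0.001], [-0.003, -0.002, -1.0]]
force: [0.2, -0.1, 0.2]
opening: 0.266
```

Run:
```python
from h import *
st,im=snap("scene","s3");print(st["position"],st["opening"],st["force"])
st,im2=snap("wrist","w3")
cv2.imwrite("pics/c3.png",np.hstack([cv2.resize(im[60:340,200:480,::-1],(400,400)),cv2.resize(im2[:,:,::-1],(400,300))[[min(i,299) for i in range(400)]]]))
```

```text
[ 0.56991923 -0.00256269  0.29964349] 0.26623942877342144 [ 0.24208047 -0.119802    0.17111482]
```

View pics/c3.png

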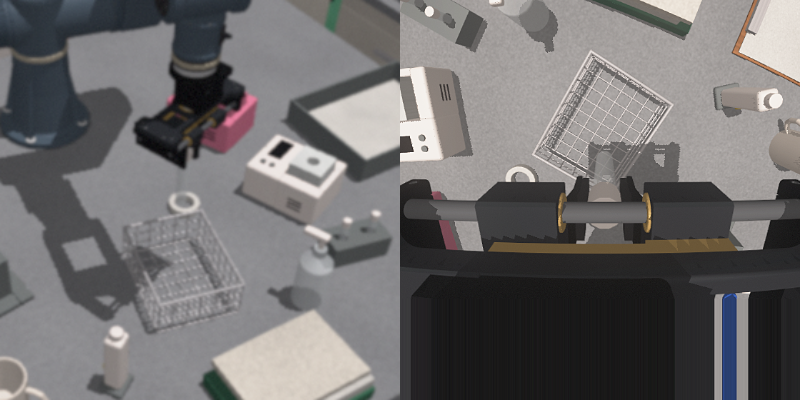

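The tube is held and the well is empty. In the wrist picture the basket's rim corners are at native (269,73), (381,147) and (186,213). I'll check the basket centre.

Run:
```python
from h import *
np.set_printoptions(precision=4,suppress=True)
st=read_state()
P=[plane("wrist",p,.08,st) for p in((269,73),(381,147),(186,213))];print(np.array(P),(P[1]+P[2])/2)
# well rough: scene crop (315,160) 
for q in((315,160),): print(plane("scene",(200+q[0]*.7,60+q[1]*.7),.105))
```

```text
[[ 0.685   0.0594  0.08  ]
 [ 0.6532 -0.0904  0.08  ]
 [ 0.4979  0.1032  0.08  ]] [0.5755 0.0064 0.08  ]
[0.5084 0.3645 0.105 ]
```

play_rows(
  plan=[
    [[0.1, 0.1, -0.3, 0, 0, 0, -1], [0, 0, -0.6, 0, 0, 0, -1], [0, 0, -0.6, 0, 0, 0, -1], [0, 0, -0.6, 0, 0, 0, -1], [0, 0, -0.6, 0, 0, 0, -1], [0, 0, -0.6, 0, 0, 0, -1], [0, 0, -0.4, 0, 0, 0, -1], [0, 0, -0.2, 0, 0, 0, -1], [0, 0, 0, 0, 0, 0, -1], [0, 0, 0, 0, 0, 0, -1]],
  ],
)

```text
time_s: 7.25
position: [0.5761, 0.0046, 0.1068]
tcp_rot: [[0.939, 0.344, 0.001], [0.344, -0.939, 0.0], [0.001, 0.0, -1.0]]
force: [0.6, -0.4, -1.1]
opening: 0.267
```

play_rows(
  plan=[
    [[0, 0, 0, 0, 0, 0, 0.2], [0, 0, 0, 0, 0, 0, 0.2], [0, 0, 0, 0, 0, 0, 0.2], [0, 0, 0, 0, 0, 0, 0.2], [0, 0, 0, 0, 0, 0, 0.2], [0, 0, 0.2, 0, 0, 0, 0.2], [0, 0, 0.5, 0, 0, 0, 0.2], [0, 0, 0.8, 0, 0, 0, 0.5], [0, 0, 0.9, 0, 0, 0, 1], [0, 0, 0.9, 0, 0, 0, 1], [0, 0, 0.9, 0, 0, 0, 1], [0, 0, 0.3, 0, 0, 0, 1]],
  ],
)

```text
time_s: 8.45
position: [0.578, 0.0036, 0.3382]
tcp_rot: [[0.939, 0.343, 0.011], [0.343, -0.939, -0.002], [0.01, 0.006, -1.0]]
force: [-0.0, -0.8, 0.1]
opening: 0.956
```

play_rows(
  plan=[
    [[-0.2, -0.4, 0, 0, 0, 0, 1], [-0.3, -0.6, 0, 0, 0, 0, 1], [-0.3, -0.7, 0, 0, 0, 0, 1], [-0.3, -0.7, 0, 0, 0, 0, 1], [-0.3, -0.7, 0, 0, 0, 0, 1], [-0.3, -0.7, 0, 0, 0, 0, 1], [-0.4, -0.7, 0, 0, 0, 0, 1], [-0.4, -0.7, 0, 0, 0, 0, 1], [-0.3, -0.6, 0, 0, 0, 0, 1], [-0.2, -0.5, 0, 0, 0, 0, 1], [0, 0, 0, 0, 0, 0, 1], [0, 0, 0, 0, 0, 0, 1]],
  ],
)

```text
time_s: 9.65
position: [0.4254, -0.3111, 0.3319]
tcp_rot: [[0.94, 0.341, 0.0], [0.341, -0.94, 0.001], [0.001, -0.0, -1.0]]
force: [0.5, 0.5, -0.3]
opening: 0.996
```

Run:
```python
from h import *
np.set_printoptions(precision=4,suppress=True)
st,im2=snap("wrist","w4");print(st["position"],st["tcp_rot"],st["joint_positions"])
st,im=snap("scene","s4");st,t=snap("top","t4")
w=cv2.resize(im2[60:330,120:440,::-1],(640,540))
print([round(x) for x in plane("top",(360,240),0)*1000])
cv2.imwrite("pics/c4.png",np.hstack([w[:400,:500],np.vstack([cv2.resize(im[190:310,270:390,::-1],(200,200)),cv2.resize(t[130:250,200:320,::-1],(200,200))])]))
```

```text
[ 0.4254 -0.3111  0.3319] [[ 0.94    0.3413  0.0004]
 [ 0.3413 -0.94    0.0006]
 [ 0.0006 -0.0004 -1.    ]] [-48.3616  15.8863  87.6103   0.0398  76.5139  21.6748]
[429, -316, 0]
```

View pics/c4.png

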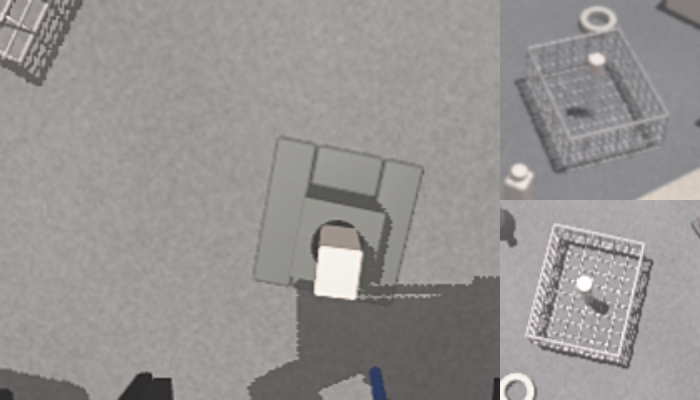

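The tube stands in the basket. In the wrist picture the handle's top is at native (289,196), turned about 5° from the tool. Next I measure that face.

Run:
```python
from h import *
np.set_printoptions(precision=4,suppress=True)
st=read_state()
im=cv2.imread("pics/w4.png");m=(im.min(2)>215).astype(np.uint8);m[:170]=0;m[225:]=0;m[:,:260]=0;m[:,320:]=0
c=max(cv2.findContours(m,0,2)[0],key=cv2.contourArea);print(cv2.contourArea(c),cv2.minAreaRect(c))
b=cv2.boxPoints(cv2.minAreaRect(c))
P=np.array([plane("wrist",p,.18,st) for p in b]);print(P,P.mean(0))
for i in range(4):
    d=P[(i+1)%4]-P[i];print(np.linalg.norm(d[:2]),np.degrees(np.arctan2(d[1],d[0])))
ctr=b.mean(0)
for cam,uv in(("scene",(189,218)),("top",(372.5,232.5))):print(two(ray("wrist",ctr,st),ray(cam,uv)))
print("tool y yaw",np.degrees(np.arctan2(st["tcp_rot"][1][1],st["tcp_rot"][0][1])))
# stand foot corners z=.012
F=np.array([plane("wrist",(120+x/2,60+y/2),.012,st) for x,y in((278,137),(423,168),(254,280))]);print(F,(F[1]+F[2])/2)
```

```text
453.5 ((288.4461975097656, 195.9307861328125), (20.71380043029785, 24.310806274414062), 7.125016689300537)
[[ 0.4163 -0.3028  0.18  ]
 [ 0.4403 -0.2974  0.18  ]
 [ 0.4449 -0.3172  0.18  ]
 [ 0.4209 -0.3231  0.18  ]] [ 0.4306 -0.3101  0.18  ]
0.02465861712302876 12.750449939049897
0.02037779625275626 -77.11951048395086
0.02471461142155196 -166.29304466558435
0.020790315445114137 102.73308600750165
(array([ 0.4311, -0.3091,  0.1793]), np.float64(0.0022222890669040393))
(array([ 0.4313, -0.3109,  0.1857]), np.float64(0.002782624595472808))
tool y yaw -69.88090395321495
[[ 0.4754 -0.2494  0.012 ]
 [ 0.491  -0.3563  0.012 ]
 [ 0.3685 -0.2666  0.012 ]] [ 0.4298 -0.3114  0.012 ]
```

play_rows(
  plan=[
    [[0.11, 0.01, -0.1, 0, 0, -0.04, 0.2], [0, 0, -0.6, 0, 0, 0, 0.2], [0, 0, -0.7, 0, 0, 0, 0.2], [0, 0, -0.7, 0, 0, 0, 0.2], [0, 0, -0.6, 0, 0, 0, 0.2], [0, 0, -0.5, 0, 0, 0, 0.2], [0, 0, -0.4, 0, 0, 0, 0.2], [0, 0, -0.3, 0, 0, 0, 0.2], [0, 0, -0.12, 0, 0, 0, 0.2], [0, 0, 0, 0, 0, 0, 0.2], [0, 0, 0, 0, 0, 0, 0.2], [0, 0, 0, 0, 0, 0, 0.2]],
  ],
)

```text
time_s: 11.0
position: [0.4319, -0.311, 0.1316]
tcp_rot: [[0.975, 0.223, 0.001], [0.223, -0.975, -0.002], [0.001, 0.002, -1.0]]
force: [-0.0, -0.3, 0.7]
opening: 0.598
```

Run:
```python
from h import *
st,im=snap("wrist","w5");print(st["position"],st["tcp_rot"],st["force"])
```

```text
[ 0.43189786 -0.31097833  0.13156411] [[ 0.97489731  0.22265006  0.00147944]
 [ 0.22265232 -0.97489662 -0.00158778]
 [ 0.00108879  0.00187732 -0.99999765]] [-0.01215744 -0.30060149  0.71103751]
```

View pics/w5.png

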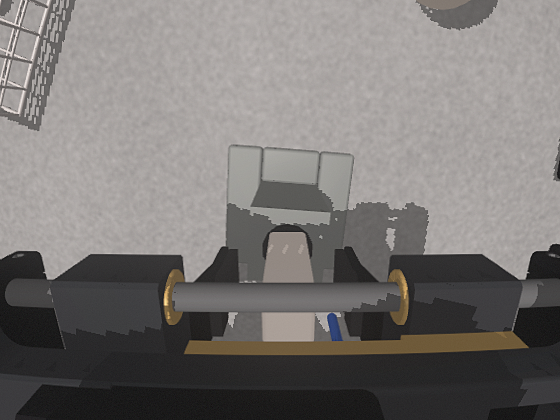

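The handle at about (288,270) is between the fingers and aligned with them, so I close and lift.

play_rows(
  plan=[
    [[0, 0, 0, 0, 0, 0, -1], [0, 0, 0, 0, 0, 0, -1], [0, 0, 0, 0, 0, 0, -1], [0, 0, 0, 0, 0, 0, -1], [0, 0, 0, 0, 0, 0, -1], [0, 0, 0, 0, 0, 0, -1], [0, 0, 0, 0, 0, 0, -1], [0, 0, 0, 0, 0, 0, -1]],
  ],
)

```text
time_s: 11.85
position: [0.4312, -0.3107, 0.1305]
tcp_rot: [[0.975, 0.222, 0.0], [0.222, -0.975, -0.0], [-0.0, 0.0, -1.0]]
force: [-1.0, -1.4, -0.2]
opening: 0.249
```

play_rows(
  plan=[
    [[0, 0, 0.1, 0, 0, 0, -1], [0, 0, 0.3, 0, 0, 0, -1], [0, 0, 0.5, 0, 0, 0, -1], [0, 0, 0.5, 0, 0, 0, -1], [0, 0, 0.5, 0, 0, 0, -1], [0, 0, 0.5, 0, 0, 0, -1], [0, 0, 0.5, 0, 0, 0, -1], [0, 0, 0.4, 0, 0, 0, -1], [0, 0, 0.4, 0, 0, 0, -1], [0, 0, 0.3, 0, 0, 0, -1], [0, 0, 0, 0, 0, 0, -1], [0, 0, 0, 0, 0, 0, -1]],
  ],
)

```text
time_s: 13.05
position: [0.4308, -0.3101, 0.3302]
tcp_rot: [[0.975, 0.222, -0.0], [0.222, -0.975, 0.001], [-0.0, -0.001, -1.0]]
force: [0.3, 0.3, -2.4]
opening: 0.253
```

The probe is lifted, with its tip at about 0.21 m. Now I find the empty well in the s4 and t4 pictures.

Run:
```python
from h import *
a=cv2.imread("pics/s4.png")[145:205,370:440];b=cv2.imread("pics/t4.png")[175:245,95:165]
cv2.imwrite("pics/c5.png",np.hstack([cv2.resize(a,(400,343)),cv2.resize(b,(343,343))]))
```

```text
(no output)
```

View pics/c5.png

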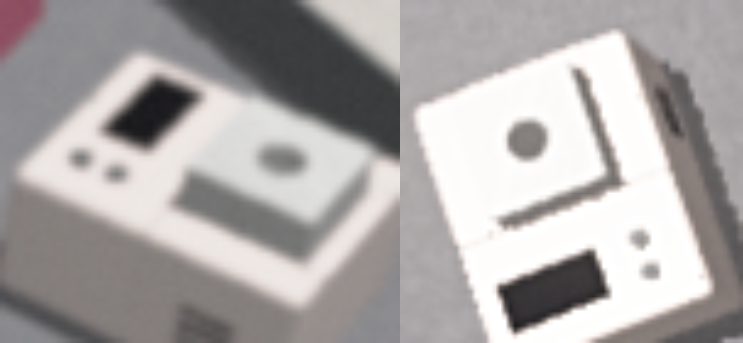

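play_rows(
  plan=[
    [[0.1, 0.4, 0, 0, 0, 0, -1], [0.2, 0.6, 0, 0, 0, 0, -1], [0.2, 0.7, 0, 0, 0, 0, -1], [0.2, 0.7, 0, 0, 0, 0, -1], [0.2, 0.7, 0, 0, 0, 0, -1], [0.2, 0.7, 0, 0, 0, 0, -1], [0.1, 0.7, 0, 0, 0, 0, -1], [0.1, 0.7, 0, 0, 0, 0, -1], [0.1, 0.7, 0, 0, 0, 0, -1], [0.1, 0.7, 0, 0, 0, 0, -1], [0.1, 0.7, 0, 0, 0, 0, -1], [0, 0.7, 0, 0, 0, 0, -1]],
  ],
)

```text
time_s: 14.25
position: [0.5107, 0.0909, 0.3289]
tcp_rot: [[0.975, 0.222, -0.003], [0.222, -0.975, 0.0], [-0.003, -0.001, -1.0]]
force: [-0.4, -0.6, -1.2]
opening: 0.25
```

play_rows(
  plan=[
    [[0, 0.7, 0, 0, 0, 0, -1], [0, 0.7, 0, 0, 0, 0, -1], [0, 0.7, 0, 0, 0, 0, -1], [0, 0.7, 0, 0, 0, 0, -1], [0, 0.7, 0, 0, 0, 0, -1], [0, 0.6, 0, 0, 0, 0, -1], [0, 0.5, 0, 0, 0, 0, -1], [0, 0.4, 0, 0, 0, 0, -1], [0, 0.36, 0, 0, 0, 0, -1], [0, 0, 0, 0, 0, 0, -1], [0, 0, 0, 0, 0, 0, -1]],
  ],
)

```text
time_s: 15.35
position: [0.5108, 0.357, 0.3295]
tcp_rot: [[0.975, 0.223, -0.002], [0.223, -0.975, -0.002], [-0.002, 0.001, -1.0]]
force: [1.1, 0.1, -1.3]
opening: 0.252
```

The well mouth is a dark ellipse at about (419,173) in scene and (121,203) in top.

Run:
```python
from h import *
np.set_printoptions(precision=4,suppress=True)
def blob(f,roi,thr):
    x0,y0,x1,y1=roi;g=cv2.imread(f"pics/{f}.png",0)[y0:y1,x0:x1];w=np.clip(thr-g.astype(float),0,None)
    yy,xx=np.mgrid[y0:y1,x0:x1];return (w*xx).sum()/w.sum(),(w*yy).sum()/w.sum()
a=blob("s4",(412,167,427,179),185);b=blob("t4",(115,197,127,210),225);print(a,b)
print(plane("scene",a,.105),plane("top",b,.105),two(ray("scene",a),ray("top",b)))
st,w=snap("wrist","w6");print(st["position"],st["tcp_rot"])
st,s=snap("scene","s6")
cv2.imwrite("pics/c6.png",np.hstack([cv2.resize(w[100:340,180:390,::-1],(420,480),interpolation=2),cv2.resize(s[80:200,370:465,::-1],(380,480),interpolation=2)]))
```

```text
(np.float64(419.0034176349966), np.float64(172.52904989747094)) (np.float64(120.48577362409138), np.float64(203.14205607476634))
[0.5081 0.3592 0.105 ] [0.5096 0.3563 0.105 ] (array([0.5097, 0.3564, 0.107 ]), np.float64(0.0017250513041422106))
[0.5108 0.357  0.3295] [[ 0.9749  0.2228 -0.0018]
 [ 0.2228 -0.9749 -0.0016]
 [-0.0021  0.0012 -1.    ]]
```

View pics/c6.png

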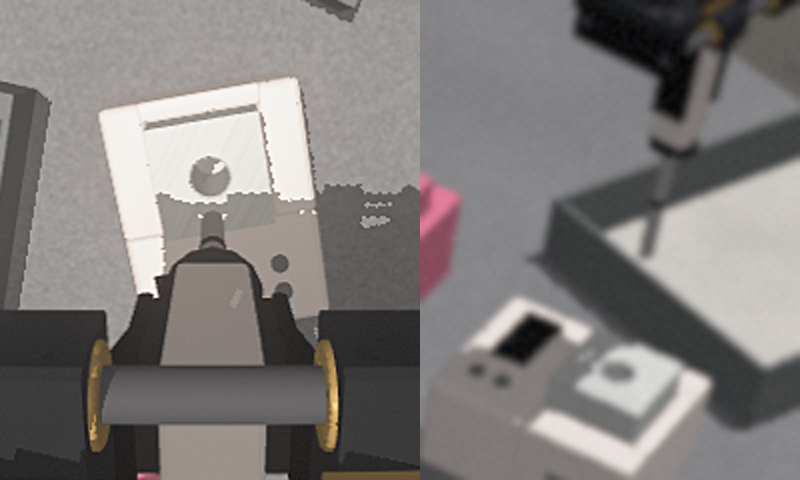

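Native pixels: wrist shows the well at (285,188) and the tip at about (286,208); scene shows the tip at about (427,143) and the flange at (433,117). I'll check the rod's axis against vertical and the tip against the well.

Run:
```python
from h import *
np.set_printoptions(precision=4,suppress=True)
st=read_state()
def proj(cam,X):
    p=camera_params(cam)
    if "mount" in p:
        M=np.array(p["mount"]);c=M[:3,:3].T@(np.array(st["tcp_rot"]).T@(X-st["position"])-M[:3,3])
    else: c=np.array(p["R"])@X+np.array(p["t"])
    s=c[:2]/c[2];s=s*(1+p["k1"]*(s@s));K=p["intrinsics"];return s*K[0,0]+[K[0,2],K[1,2]]
t=st["position"]
for z in(.21,.255,.30): 
    X=np.array([t[0],t[1],z]);print(z,proj("scene",X),proj("wrist",X))
# rod edges by rows, scene
s=cv2.imread("pics/s6.png").astype(int)
for y in range(116,147,2): print(y,s[y,420:442].sum(1)//3)
w=cv2.imread("pics/w6.png").astype(int)
for y in range(200,226,2): print(y,w[y,272:300].sum(1)//3)
# well in wrist
print("well wrist",plane("wrist",(285,187.5),.105,st))
print(two(ray("scene",(427,143.2)),ray("wrist",(286,208),st)))
```

```text
0.21 [426.0491 143.9773] [286.5075 207.9439]
0.255 [429.336 130.432] [286.624  222.7887]
0.3 [432.776  116.2772] [286.7889 243.8697]
116 [130 130 133 133 132 132 123  92  56  38  43  56  74  93 101 103  96  79
  66  76  95 101]
118 [132 131 134 131 133 134 133 126 111  92  68  47  40  44  45  43  35  39
  48  61  69  70]
120 [134 131 134 131 129 128 126 123 116 109  93  86  85  78  69  62  59  63
  67  67  67  67]
122 [126 124 121 114 105  99  93  85  79  79  86  92  88  79  70  68  68  67
  67  69  69  67]
124 [93 86 80 74 70 69 68 67 71 81 88 92 88 78 70 69 65 67 66 67 69 68]
126 [68 67 68 67 67 66 69 70 73 85 90 90 82 70 66 65 68 67 66 66 66 68]
128 [ 67  67  69  69  68  67  68  70  78  88  92  87  75  68  67  69  71  77
  89 103 115 133]
130 [ 69  67  67  66  67  67  63  59  57  65  69  73  78  90 104 122 139 158
 174 186 191 192]
132 [ 67  67  68  66  66  68  71  74  75  80 105 139 163 179 186 192 198 199
 198 198 197 197]
134 [ 71  77  89 102 114 120 109  96  94 111 154 187 202 204 204 203 203 200
 200 198 197 195]
136 [141 158 177 187 189 176 142 102 100 131 173 197 203 203 20
[... 1456 characters left out ...]
6]
216 [142 145 145 145 146 148 146 147 121 104 108 108 110 111 112 111 111 109
 109 103 145 161 157 157 157 157 155 155]
218 [143 144 146 149 152 150 154 161 129 105 113  96  67  60  60  65  67  89
 108 104 146 159 154 155 155 154 154 154]
220 [157 156 154 156 155 155 157 154 106  61  57  59  73  80  92  78  68  61
  55  65 128 155 156 154 155 155 154 155]
222 [156 155 154 154 155 156 160 143  88  80 106 112 114 115 115 113 111 113
 102  67  82 143 158 155 154 153 155 153]
224 [154 155 157 161 165 168 173 121  76  81  68  58  58  61  60  59  58  64
  70  87  79 149 173 166 162 159 157 154]
well wrist [0.509  0.3576 0.105 ]
(array([0.5123, 0.3573, 0.2134]), np.float64(0.0010191032156196278))
```

The rod is vertical and under the TCP to within about 1 mm. The well is at about (0.509,0.3575), so I shift −2 mm in x, come down to just above the mouth and look again.

play_rows(
  plan=[
    [[-0.04, 0.01, 0, 0, 0, 0, -1], [0, 0, -0.2, 0, 0, 0, -1], [0, 0, -0.3, 0, 0, 0, -1], [0, 0, -0.3, 0, 0, 0, -1], [0, 0, -0.3, 0, 0, 0, -1], [0, 0, -0.3, 0, 0, 0, -1], [0, 0, -0.2, 0, 0, 0, -1], [0, 0, -0.14, 0, 0, 0, -1], [0, 0, 0, 0, 0, 0, -1], [0, 0, 0, 0, 0, 0, -1], [0, 0, 0, 0, 0, 0, -1]],
  ],
)

```text
time_s: 16.55
position: [0.5098, 0.3581, 0.2444]
tcp_rot: [[0.975, 0.222, 0.002], [0.222, -0.975, 0.001], [0.002, -0.0, -1.0]]
force: [1.0, -0.1, -1.0]
opening: 0.249
```

Run:
```python
from h import *
np.set_printoptions(precision=4,suppress=True)
st,w=snap("wrist","w7");print(st["position"],st["tcp_rot"][:,2])
st,s=snap("scene","s7")
st,t=snap("top","t7")
cv2.imwrite("pics/c7.png",np.hstack([cv2.resize(w[170:290,230:340,::-1],(440,480),interpolation=2),cv2.resize(s[140:200,390:435,::-1],(360,480),interpolation=2)]))
```

```text
[0.5098 0.3581 0.2444] [ 0.0017  0.0008 -1.    ]
```

View pics/c7.png

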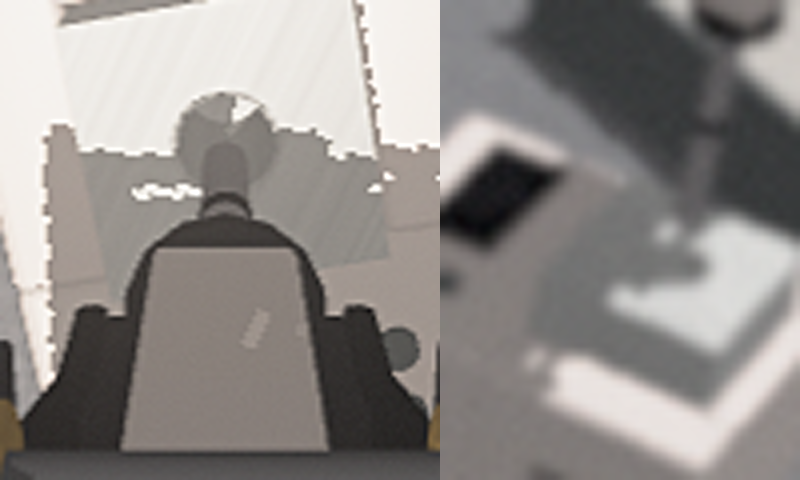

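The wrist close-up shows the well ellipse centred at about native (286.4,204.6) and the rod's front lower edge at about (286.3,205.3).

Run:
```python
from h import *
np.set_printoptions(precision=4,suppress=True)
st=read_state();R=np.array(st["tcp_rot"])
W=plane("wrist",(286.4,204.6),.105,st);print("well",W)
for p in((274,204.6),(299,204.6),(286.4,192.8),(286.4,216.2)):print(plane("wrist",p,.105,st)-W)
for z in(.122,.124,.126):
    T=plane("wrist",(286.3,205.3),z,st)-.005*R[:,0];print(z,T,"tool-frame off",R.T@(W-T))
# scene rod/shadows
s=cv2.imread("pics/s7.png").astype(int)
for y in range(146,174,2): print(y,s[y,412:432].sum(1)//3)
p=camera_params("scene")
for z in(.124,.15,.169,.2):
    c=p["R"]@np.array([*st["position"][:2],z])+p["t"];q=c[:2]/c[2];q=q*(1+p["k1"]*q@q);K=p["intrinsics"];print(z,q*K[0,0]+[K[0,2],K[1,2]])
```

```text
well [0.5082 0.358  0.105 ]
[-0.0026  0.0116  0.    ]
[ 0.0027 -0.0118  0.    ]
[0.0113 0.0026 0.    ]
[-0.0113 -0.0026  0.    ]
0.122 [0.5067 0.3578 0.122 ] tool-frame off [0.0014 0.0001 0.017 ]
0.124 [0.5072 0.3579 0.124 ] tool-frame off [0.0009 0.0001 0.019 ]
0.126 [0.5077 0.358  0.126 ] tool-frame off [0.0004 0.0001 0.021 ]
146 [ 59  56  57  57  60  58  59  57  57  61  70  78  87  86  96 129 166 184
 191 197]
148 [ 59  57  54  56  59  59  59  59  57  56  62  71  87  92 101 128 160 187
 199 200]
150 [ 59  58  58  59  58  59  55  57  57  57  66  81  89  92  83  79  94 123
 154 178]
152 [ 60  58  59  59  58  59  59  57  56  61  69  85  93  91  74  61  59  66
  86 113]
154 [66 60 58 59 55 56 57 60 55 59 69 84 82 76 66 60 58 57 56 64]
156 [79 72 68 62 62 59 58 57 57 61 62 60 59 54 58 55 61 58 56 59]
158 [118 100  82  73  68  65  59  60  65  79  89  88  82  69  58  57  58  58
  58  56]
160 [136 132 120 100  83  73  67  69  74  86  95  92  75  61  58  57  57  56
  58  59]
162 [151 137 127 122 113  97  84  79  83  91  91  87  69  58  58  56  57  59
  58  56]
164 [119 118 120 119 121 116 111 102  95  94  92  82  71  64  60  58  57  56
  57  57]
166 [115 118 116 116 121 121 118 108  96  97  98 107 108 111 109  97  78  66
  60  60]
168 [117 116 115 115 128 156 171 156 126 115 130 160 188 199 204 196 178 157
 137 114]
170 [117 116 117 118 127 140 145 134 135 156 184 204 214 217 216 216 217 216
 214 206]
172 [117 114 114 115 116 117 117 119 117 120 136 173 203 214 216 215 217 216
 216 217]
0.124 [420.2459 167.8094]
0.15 [421.9756 160.6586]
0.169 [423.267  155.3235]
0.2 [425.4257 146.4126]
```

Everything agrees to within 1 mm, so I lower it slowly by 63 mm.

play_rows(
  plan=[
    [[0.01, 0, 0, 0, 0, 0, -1], [0, 0, -0.07, 0, 0, 0, -1], [0, 0, -0.1, 0, 0, 0, -1], [0, 0, -0.1, 0, 0, 0, -1], [0, 0, -0.1, 0, 0, 0, -1], [0, 0, -0.1, 0, 0, 0, -1], [0, 0, -0.1, 0, 0, 0, -1], [0, 0, -0.05, 0, 0, 0, -1], [0, 0, 0, 0, 0, 0, -1], [0, 0, 0, 0, 0, 0, -1]],
  ],
)

```text
time_s: 17.7
position: [0.5099, 0.3579, 0.2126]
tcp_rot: [[0.975, 0.222, 0.0], [0.222, -0.975, 0.0], [0.0, -0.0, -1.0]]
force: [0.5, 0.7, -1.1]
opening: 0.253
```

play_rows(
  plan=[
    [[0, 0, -0.1, 0, 0, 0, -1], [0, 0, -0.1, 0, 0, 0, -1], [0, 0, -0.1, 0, 0, 0, -1], [0, 0, -0.1, 0, 0, 0, -1], [0, 0, -0.1, 0, 0, 0, -1], [0, 0, -0.1, 0, 0, 0, -1], [0, 0, -0.05, 0, 0, 0, -1], [0, 0, 0, 0, 0, 0, -1], [0, 0, 0, 0, 0, 0, -1], [0, 0, 0, 0, 0, 0, -1], [0, 0, 0, 0, 0, 0, -1]],
  ],
)

```text
time_s: 18.8
position: [0.5099, 0.358, 0.1804]
tcp_rot: [[0.975, 0.222, 0.001], [0.222, -0.975, 0.0], [0.001, -0.0, -1.0]]
force: [0.4, 0.4, -1.2]
opening: 0.249
```

Run:
```python
from h import *
np.set_printoptions(precision=4,suppress=True)
st,w=snap("wrist","w8");print(st["position"],st["tcp_rot"][:,2],st["force"],st["qvel"],st["opening"],st["time_s"])
st,s=snap("scene","s8")
st,t=snap("top","t8")
r=lambda i,z:cv2.resize(i[:,:,::-1],z,interpolation=2)
cv2.imwrite("pics/c8.png",np.hstack([r(w[170:290,230:340],(440,480)),np.vstack([r(s[140:200,390:435],(180,240)),r(s[190:310,270:390],(180,240))]),np.vstack([r(t[130:250,200:320],(180,240)),r(s[80:200,370:460],(180,240))])]))
```

```text
[0.5099 0.358  0.1804] [ 0.0006  0.0003 -1.    ] [ 0.4388  0.3924 -1.1868] [ 0.0304  0.1351  0.0475 -0.0787 -0.0943 -0.0293] 0.24893637439016914 18.8
```

View pics/c8.png

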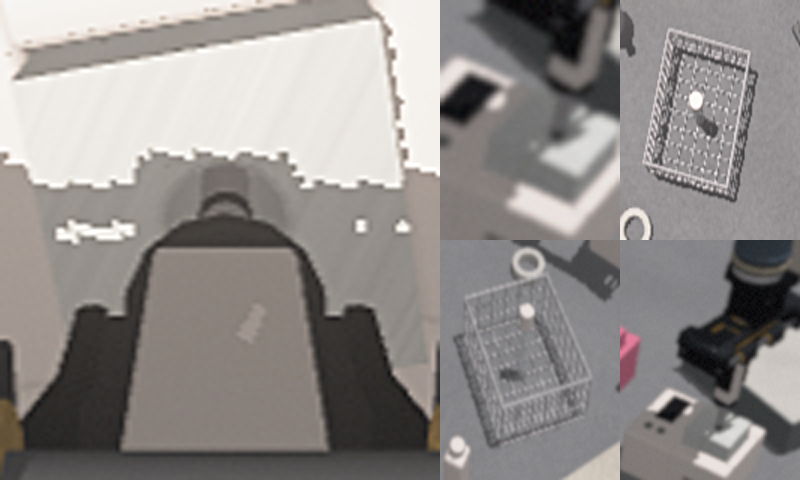

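The rod is centred left to right in the well (226 against 226.5 crop px), the band is at the mouth, and the tube stands in the basket. One more fore–aft check.

Run:
```python
from h import *
np.set_printoptions(precision=4,suppress=True)
st=read_state();R=np.array(st["tcp_rot"])
w=cv2.imread("pics/w8.png").astype(int).sum(2)//3
for u in(278,286,294):print(u,w[202:226,u])
for v in(209,210,218,219,220,221):
    print(v,(R.T@(plane("wrist",(286.4,v),.105,st)-st["position"]))[:2])
```

```text
278 [232 233 232 233 237 186 190 200 147 145 135 130 127 130 130 132 129 131
 129 129 132 134 142  65]
286 [233 234 235 236 236 237 246 140 130 117 112 112 114 113 114 119  63  62
  95 117 118  82  61  64]
294 [235 234 234 233 231 235 245 140 141 144 133 130 124 126 126 124 126 124
 126 126 128 128 135  66]
209 [ 0.011  -0.0002]
210 [ 0.0102 -0.0002]
218 [ 0.0039 -0.0002]
219 [ 0.0031 -0.0002]
220 [ 0.0023 -0.0002]
221 [ 0.0015 -0.0002]
```

```bash
python3 -c "
from rig import *
print(hand_in())"
```

```text
the job is handed in; nothing more can be done
None
```

I lifted the finished tube out of the warmer and released it in the basket. I then took the probe by its handle, lowered it into the well and handed the job in at about 19 s, still holding it. No verdict was reported.

**Tube:** the last scene and top views show it standing upright inside the basket, let go.

**Probe position:** the wrist view puts the rod on the well's axis, within the roughly 1–2 mm I can measure. The band is level with the mouth to within a few mm.

**Probe state:** the tool is vertical to under 0.1°. The jaw opening is 22 mm, which matches the handle's width. The wrist force was steady at about 1.3 N, with no sign of contact while lowering.

**Disagreements:** the camera estimates of the well's position differed by up to 3 mm in y. Image and gripper readings of the tip height differed by about 2–4 mm, which is inside the 12 mm band limit. I did not separately measure the bystanders; no move went near them.

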